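Clear the specimen fixture and seat its carrier plate on the studs

TASK

Take the leftover black specimen mount off the fixture and stand it in the empty compartment of the specimen tray. Then fetch the carrier plate with the three holes, rest it level on the tips of the fixture's three studs a little out of line, and slide it until the holes drop over the studs and it lies flat on the bed. Let go of it, and leave everything else where it stands.

Things in the scene. Friction and masses are not known exactly. Their poses are not given: they have to be found in the camera images.
- fixture: fixed fixture: white base with a steel bed, 150 mm (x) by 190 mm (y), bed top 40 mm above the table; three steel studs 14 mm in diameter stand 16 mm above the bed (top 2 mm bevelled to 10 mm diameter). Origin: centre of its underside, on the table. In its frame the studs stand at (-35, 55), (-35, -55) and (35, 0) mm in x, y: a pair on the -x side and a single one on the +x side. Axes: z up
- bed (a point): centre of the fixture's bed surface, 40 mm above the table, axes as the fixture's
- stud_left (a point): centre of the tip of the fixture's stud at (-35, 55) mm, 16 mm above the bed
- stud_right (a point): centre of the tip of the fixture's stud at (-35, -55) mm, 16 mm above the bed
- stud_single (a point): centre of the tip of the fixture's single stud at (35, 0) mm, 16 mm above the bed
- plate_center (a point): the loose aluminium carrier plate, 110 mm (x) by 160 mm (y) by 8 mm, 0.27 to 0.5 kg, lying on the table, grip up. This point is the plate's middle, half-way through its 8 mm thickness. Three through holes 17 mm in diameter at (-35, 55), (-35, -55) and (35, 0) mm in its x, y, as the studs; it fits one way round only. z up
- plate_grip (a point): point to grasp on the carrier plate's grip: an upright rib on the plate's middle, 14 mm thick (x), 70 mm long (y), rising 42 mm above the plate's top face. The point is 34 mm above the plate's underside, 16 mm below the rib's top; axes as the plate's
- hole_left (a point): centre, at the plate's underside, of the hole that goes over stud_left
- hole_right (a point): centre, at the plate's underside, of the hole that goes over stud_right
- hole_single (a point): centre, at the plate's underside, of the hole that goes over stud_single
- mount_center (a point): the leftover specimen mount, a black upright cylinder 40 mm in diameter and 60 mm tall, about 0.14 kg, standing on the fixture's bed between the studs. The point is its centre, 30 mm above its foot
- tray: fixed grey specimen tray 250 mm (x) by 94 mm (y), rim 20 mm high, walls, dividers and floor 5 mm thick, with three compartments in a row along its x, about 77 mm by 84 mm inside. Their centres are 80 mm apart: at -80, 0 and 80 mm. Origin: centre of its underside, z up
- free_place: the middle of the tray's empty compartment, on its floor, 5 mm above the table, marked by a flat paper disc 48 mm in diameter; z up
- spare_a_center (a point): another mount, same as the leftover one, standing in a compartment of the tray: leave alone. Its centre, 30 mm above its foot
- spare_b_center (a point): another mount, same as the leftover one, standing in a compartment of the tray: leave alone. Its centre, 30 mm above its foot
- bottle: white bottle 60 mm in diameter, 185 mm tall; origin under its foot; bystander
- jar: amber jar 72 mm in diameter, 90 mm tall; origin under its foot; bystander
- other_plate: square aluminium plate 100 mm by 100 mm by 8 mm with two square holes and a rib grip, 50 mm tall in all: not the one wanted; origin under its middle; bystander
- weight: brass weight 48 mm in diameter, 57 mm tall; origin under its foot; bystander
- wrench: steel spanner 160 mm long lying on the table along its x; bystander
- beaker: glass beaker 76 mm in diameter, 85 mm tall; origin under its foot; bystander
Not all that is in view belongs to the job. Leave any turquoise look-alike of the part that bears mount_center alone. What is shaped like the fixture but orange or yellow is not meant.

How it is judged (in metres and radians):
On the way, in this order (a step that is already met when the one before it is completed fails the run):
1. the leftover mount stands upright in the tray's empty compartment, let go of (horizontal distance between mount_center and free_place below 0.018 m and z of mount_center in the frame of free_place between 0.026 and 0.034 m and angle between mount_center's own z axis and vertical below 0.1 rad and contact force between the fingers and mount below 0.1 N), for 0.2 s.
2. the carrier plate rests level on the tips of the studs, within 30 mm of its seat but not dropped over them (contact force between plate and fixture above 0.5 N and z of plate_center in the frame of bed between 0.017 and 0.025 m and angle between plate_center's own z axis and vertical below 0.09 rad and horizontal distance between plate_center and bed below 0.03 m), for 0.1 s.
3. the plate has dropped over the studs and lies flat on the bed (z of plate_center in the frame of bed below 0.0065 m and angle between plate_center's own z axis and vertical below 0.04 rad and horizontal distance between hole_left and stud_left below 0.004 m and horizontal distance between hole_right and stud_right below 0.004 m and horizontal distance between hole_single and stud_single below 0.004 m), for 0.1 s.
At the end, for the whole second after the job is handed in: The leftover mount stands upright (within 0.1 rad) on the tray floor within 18 mm of the middle of the compartment that was empty; the carrier plate lies flat (within 2.5 mm and 0.04 rad) on the fixture's bed with each hole over its own stud (within 4 mm); both are at rest and let go of (all of step 3 and horizontal distance between mount_center and free_place below 0.018 m and z of mount_center in the frame of free_place between 0.026 and 0.034 m and angle between mount_center's own z axis and vertical below 0.1 rad and z of plate_center in the frame of bed above 0.002 m and linear speed of each of plate, mount below 0.02 m/s); the robot touches nothing.
It fails at once if a spare mount is shifted by more than 25 mm or knocked over (distance of any of spare_a_center, spare_b_center from where it was at the start of the episode above 0.025 m or angle between any of spare_a_center, spare_b_center's own z axis and vertical above 0.5 rad).
It fails at once if the bottle, jar or other plate is shifted by more than 25 mm or knocked over (distance of any of bottle, jar, other_plate from where it was at the start of the episode above 0.025 m or angle between any of bottle, jar, other_plate's own z axis and vertical above 0.5 rad).
It fails at once if the weight, spanner or beaker is shifted by more than 25 mm or knocked over (distance of any of weight, wrench, beaker from where it was at the start of the episode above 0.025 m or angle between any of weight, beaker's own z axis and vertical above 0.5 rad).
It also fails if it takes over 61 s, if anything falls off the work surface, if the arm or the gripper's body presses on something with over 40 N, if the wrist force passes 120 N, or if a joint passes its speed limit or range.

ROBOT

A 7-joint arm with a two-finger parallel gripper is mounted at the origin on the work surface. World frame = base frame: x ahead of the robot, y to its left, z up, the work surface at z = 0. Lengths are in m, angles in degrees, forces in N, time in s.
With the tool pointing down it reaches from about 0.35 to 0.9 m from the base axis. Payload 19.9 kg.
Tool frame: the origin (TCP) lies at the very end of the fingers, on their centre line; the grasp point (between the pads) lies 19 mm behind it; z points along the fingers, y is the line along which they close (so a half turn about z gives the same grasp; the last joint's range is limited). The gripper opens to 94 mm and grips with 3 to 60 N. Pads are 16 mm wide; open, the fingers measure 119 mm over their backs; the gripper's body (75 mm by 177 mm) begins 78 mm behind the grasp point.
Start: joints at [-78.295, 23.915, -0.59, 92.452, 0.269, 63.638, -3.037], TCP at [0.152, 0.606, 0.205] pointing down, gripper open.
Joint ranges: [-161.28, 161.28], [-22.2, 115.67], [-73.04, 71.86], [3.21, 147.25], [-68.34, 248.33], [10.77, 114.83], [-161.83, 161.83]. Speed limits (degrees/s): [108.29, 108.29, 136.94, 136.94, 172.46, 172.46, 172.46].

INTERFACE

Orientations are given as a 3x3 rotation matrix whose columns are the frame's x, y, z axes.
In Python, from workcell import robot, hand, solver, status, imaging, finish_job gives the robot as it stands. The module is installed in compiled form; this text tells all that it offers. Calls block until the motion is done:
- robot.goto(position, orientation): joint-space move of the TCP to a pose.
- robot.servo_line(position, frame=None, rate=0.15): straight line of the TCP; frame=None keeps the orientation; rate is the mean speed in m/s.
- robot.goto_joints(angles): joint-space move.
- hand.move_gripper(opening, squeeze=None): finger opening in m; squeeze is the grip in N (None keeps the last); returns when the fingers have stopped.
- robot.sleep(seconds).
- solver.ik(position, orientation): joint angles nearest the present ones, or None.
- status.state(): the state.
- imaging.capture(name): name is "scene" or "side" or "wrist"; returns (picture, depth): 400x640x3 uint8, red, green, blue; 400x640 float32, m along the optical axis (not along the pixel's ray), 0 where there is no reading.
- imaging.camera_info(name): a dict with "mtx" (3x3 intrinsics, pixels), "k1" (the pictures are not rectified: a ray, as slopes to the right and down, at radius r is drawn at 1 + k1 r^2 times it, then the intrinsics apply), "rvec" (rotation vector, rad) and "tvec" (3), from world to camera coordinates, as OpenCV has them; the wrist camera has in their place "tool_from_camera" (4x4, takes a point from camera to tool coordinates, whose origin is the TCP and whose axes are the flange's). Camera axes: x right, y down, z forward; pixel columns grow to the right and rows downward; lengths in m; the calibration is good to about 2 mm. A picture is of the moment at which its call begins: read the wrist's pose just before it. camera_info takes no time and is no camera call.
A pose or a line that the arm cannot do raises robot.Unreachable and nothing moves.
- finish_job(): hands the job in; it is judged then, once.
The state is a dict: "time_s": time; "qpos": joint angles; "qvel": joint speeds; "effort": joint torques, N m; "eef_pos": TCP position; "tcp_rot": TCP orientation; "contact_force": force on the tool from outside, world axes, zero at the start; "moment": the same for the moment, N m; "finger_gap": finger opening in m; "gripper_force": force on a finger pad.
Only numpy, scipy, OpenCV 4.12 (cv2) and the standard library are available. Lean on these libraries where they do the work, as an engineer would, in place of code of your own. Each camera call takes 0.05 s, during which the arm holds its last target. There are 200 camera calls.

## Working session

There is one attempt and no reset: what is moved stays moved. The work goes in short steps, each a Python script; the robot and the scene stay as the last script left them, time stands still between calls to the robot, and variables do not carry over. Pictures are saved under pics/ and viewed, at most 10 in all, crops included, and the job is handed in when it is done.

```bash
mkdir -p pics; cat > h.py <<'E'
import numpy as np, cv2
from workcell import robot, hand, solver, status, imaging, finish_job
def cap(n,tag):
    s=status.state(); p,d=imaging.capture(n); np.savez(f'pics/{tag}.npz',p=p,d=d,pos=s['eef_pos'],rot=s['tcp_rot'])
    cv2.imwrite(f'pics/{tag}.png',p[:,:,::-1]); return p,d
def cam(n,tag):
    z=np.load(f'pics/{tag}.npz'); c=imaging.camera_info(n); K=np.array(c['mtx'])
    if n=='wrist':
        T=np.array(c['tool_from_camera']); R=z['rot']@T[:3,:3]; t=z['rot']@T[:3,3]+z['pos']
    else:
        r=cv2.Rodrigues(np.array(c['rvec'],float))[0]; R=r.T; t=-r.T@np.array(c['tvec'],float).ravel()
    return z['p'],z['d'],K,c['k1'],R,t
def rays(K,k1,uv):
    uv=np.asarray(uv,float).reshape(-1,1,2)
    return cv2.undistortPoints(uv,K,np.array([k1,0,0,0,0.])).reshape(-1,2)
def cloud(n,tag):
    p,d,K,k1,R,t=cam(n,tag); v,u=np.mgrid[:400,:640]
    m=rays(K,k1,np.stack([u,v],-1).reshape(-1,2)).reshape(400,640,2)
    return np.dstack([m*d[...,None],d])@R.T+t
def onz(n,tag,uv,z):
    "pixel -> world point on plane z"
    p,d,K,k1,R,t=cam(n,tag); m=rays(K,k1,uv); r=np.c_[m,np.ones(len(m))]@R.T
    return t+r*((z-t[2])/r[:,2])[:,None]
E
python3 - <<'E'
from h import *
for n in('scene','side','wrist'):
    cap(n,n+'0')
    p,d,K,k1,R,t=cam(n,n+'0'); print(n,t,R[:,2],K[0,0],k1)
s=status.state();print(s['tcp_rot'],s['eef_pos'])
E
```

```text
scene [1.76368069 0.24956197 1.05247638] [-0.78039124 -0.11760562 -0.61413225] 496.8134085066803 -0.003217653844153227
side [-0.20995875 -0.58775423  1.04164048] [ 0.52328317  0.46415147 -0.71465946] 471.2916112376601 -0.050821636363996885
wrist [0.08153639 0.62270789 0.38484717] [ 0.24458816 -0.06220635 -0.96762958] 290.86847457818664 0.010236261066574682
[[-9.69955417e-01  2.43282685e-01 -1.56287513e-04]
 [ 2.43282725e-01  9.69954985e-01 -9.18576916e-04]
 [-7.18820060e-05 -9.29000707e-04 -9.99999566e-01]] [0.1520086  0.60594654 0.20497667]
```

View pics/scene0.png

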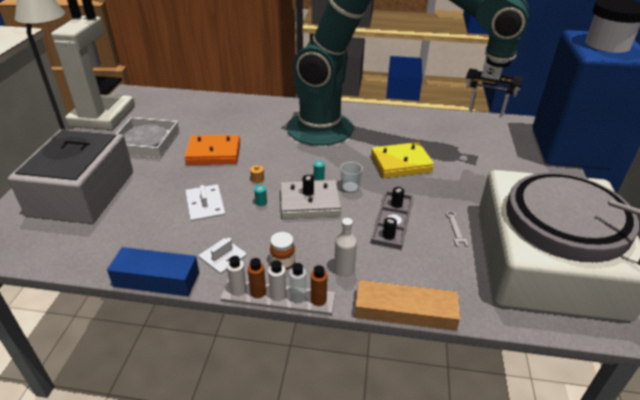

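View pics/side0.png

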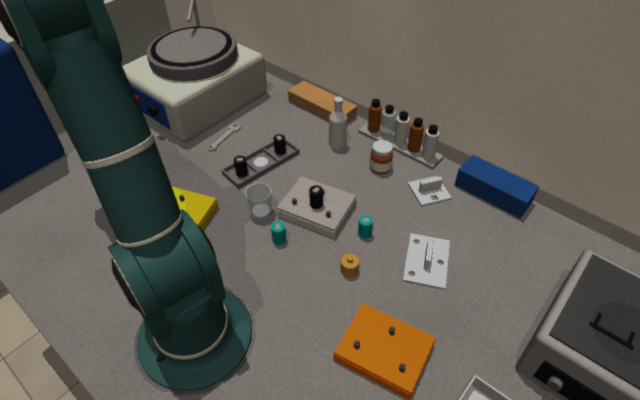

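Scene view: the leftover black mount is at about (308,185) on the white fixture (310,198). Things that could be mistaken for it are the spare mounts at (398,197) and (390,229) and the turquoise ones at (319,170) and (261,195). The three-hole plate is at (205,202), with the other plate at (222,252). The orange and yellow fixtures at (213,150) and (402,160) are not meant. The tray's free disc is at (394,215). I'll check these choices in close crops.

```bash
python3 - <<'E'
from h import *
a=np.load('pics/scene0.npz')['p'][160:260,170:430]; b=np.load('pics/side0.npz')['p'][120:300,210:470]
im=np.vstack([cv2.resize(a,None,fx=3,fy=3,interpolation=cv2.INTER_CUBIC)[:230],cv2.resize(b,None,fx=3,fy=3,interpolation=cv2.INTER_CUBIC)])
im=im[:,:]; 
im2=cv2.resize(b,None,fx=3,fy=3,interpolation=cv2.INTER_CUBIC)
cv2.imwrite('pics/sidecrop.png',im2[:,:,::-1])
for n,l in(('scene',dict(fix=(310,200),mount=(308,178),spA=(398,190),spB=(390,221),disc=(395,217),plate=(205,208),other=(222,258),jar=(283,238),bottle=(347,222),beaker=(350,180),weight=(257,170))),('side',dict(fix=(300,205),mount=(316,188),spA=(240,158),spB=(279,138),disc=(262,162),plate=(420,268),rib=(429,243)))):
    C=cloud(n,n+'0')
    for k,(u,v) in l.items(): print(n,k,C[v,u].round(3))
E
```

```text
scene fix [0.545 0.05  0.055]
scene mount [0.488 0.035 0.1  ]
scene spA [0.459 0.326 0.064]
scene spB [0.616 0.306 0.064]
scene disc [0.527 0.325 0.006]
scene plate [ 0.58  -0.293  0.005]
scene other [ 0.79  -0.171  0.004]
scene jar [0.768 0.01  0.091]
scene bottle [0.776 0.187 0.183]
scene beaker [0.423 0.166 0.06 ]
scene weight [ 0.392 -0.163  0.041]
side fix [0.45  0.064 0.042]
side mount [0.489 0.035 0.101]
side spA [0.464 0.33  0.063]
side spB [0.611 0.302 0.066]
side disc [0.536 0.313 0.006]
side plate [ 0.508 -0.31   0.008]
side rib [ 0.562 -0.297  0.052]
```

View pics/sidecrop.png

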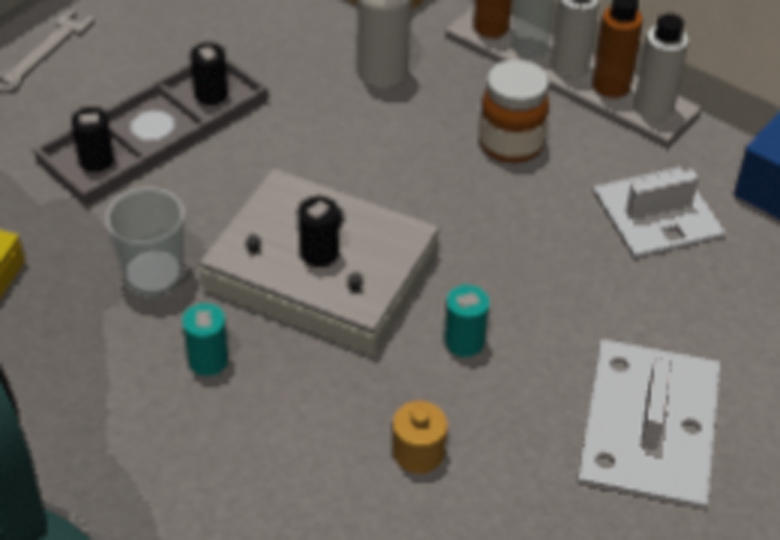

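Side crop, in full-image pixels: the leftover mount stands on the white fixture at (316,197), with two studs at (294,201) and (328,214). The disc is at (261,162). The plate's holes are at (417,241), (412,273) and (440,262), with the pair on the left and the single on the right. The depth heights match the given sizes. Next come wrist views for accuracy.

```bash
python3 - <<'E'
from h import *
R=status.state()['tcp_rot']; R=np.array([[-1,0,0],[0,1,0],[0,0,-1.]])
for tag,p in(('wt',[0.53,0.32,0.30]),('wf',[0.48,0.03,0.30]),('wp',[0.52,-0.30,0.28])):
    robot.goto(p,R); robot.sleep(.2); cap('wrist',tag)
print(status.state()['time_s'],status.state()['qpos'])
a,b,c=[np.load(f'pics/{t}.npz')['p'] for t in('wt','wf','wp')]
cv2.imwrite('pics/all.png',np.vstack([np.hstack([a[60:340,120:520],b[60:340,120:520]]),np.hstack([c[60:340,120:520],c[60:340,120:520]*0])])[:,:,::-1])
E
```

```text
5.05 [ -0.7800262   20.68213152  36.42317922  91.90899002 -12.79178435
  71.62177659 128.0001122 ]
```

View pics/all.png

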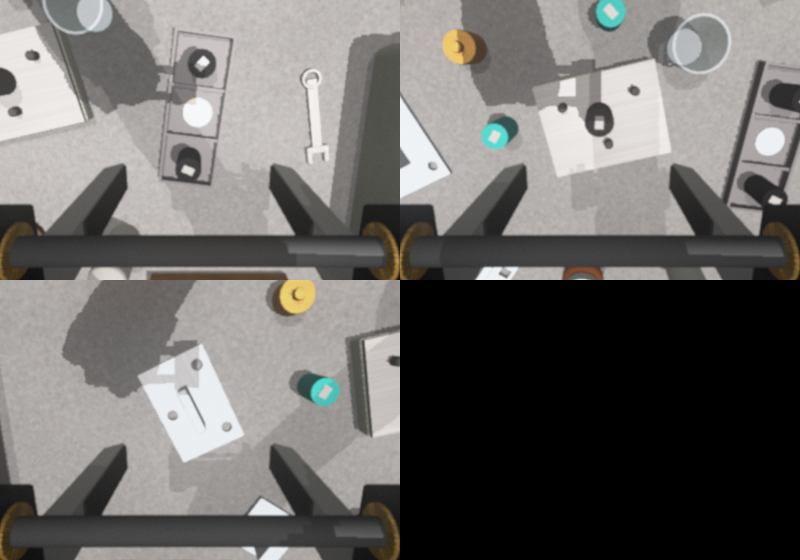

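Wrist views (top-left tray, top-right fixture, bottom-left plate), in full-image pixels:
- **Studs:** the pair is at (282,166) and (354,150), and the single is at (327,203) on the +x side.
- **Mount:** top at about (319,183).
- **Disc:** (318,172) in the tray view.
- **Plate holes:** the pair is at (317,145) and (347,207), the single at (292,195). So the plate's yaw is about -65° and the fixture's about +12°.

Next I'll refine these numbers with the depth and colour data.

```bash
cat > m.py <<'E'
from h import *
def fit(P,Q):
    "2D rigid: model P->Q"
    p=P-P.mean(0);q=Q-Q.mean(0);H=p.T@q;a=np.arctan2(H[0,1]-H[1,0],H[0,0]+H[1,1])
    r=np.array([[np.cos(a),-np.sin(a)],[np.sin(a),np.cos(a)]]);t=Q.mean(0)-r@P.mean(0)
    return np.degrees(a),t,np.linalg.norm(P@r.T+t-Q,axis=1)
M=np.array([[-35,55],[-35,-55],[35,0]])/1000
def blob(tag,uv,z,dark=True,w=10):
    g=cv2.cvtColor(np.load(f'pics/{tag}.npz')['p'],cv2.COLOR_RGB2GRAY).astype(float); u,v=uv
    s=g[v-w:v+w+1,u-w:u+w+1]; s=-s if dark else s
    lo,hi=np.median(s),s.max(); m=(s>(lo+hi)/2).astype(np.uint8)
    n,L,st,c=cv2.connectedComponentsWithStats(m); k=1+np.argmax(st[1:,4])
    return onz('wrist',tag,[[c[k][0]+u-w,c[k][1]+v-w]],z)[0,:2],st[k,2:]
E
cat > run.py <<'E'
from m import *
# disc
print('disc',blob('wt',(318,172),.005,False,14))
C=cloud('wrist','wt'); 
m=(abs(C[...,2]-.065)<.006)&(C[...,0]<.75)&(abs(C[...,1]-.32)<.06)
for k in(m&(C[...,0]<.53),m&(C[...,0]>.53)): print('spare',k.sum(),C[k].mean(0),np.ptp(C[k],0))
m=(C[...,2]>.017)&(C[...,2]<.023)&(abs(C[...,1]-.315)<.09)&(abs(C[...,0]-.53)<.16)
print('tray',cv2.minAreaRect(C[m][:,:2].astype(np.float32)))
# fixture
C=cloud('wrist','wf'); A=np.load('pics/wf.npz')['p']
S=[]
for uv in((354,150),(282,166),(327,203)):
    c,w=blob('wf',uv,.053); S.append(c); u,v=uv
    q=C[v-9:v+10,u-9:u+10].reshape(-1,3); q=q[(q[:,2]>.05)&(q[:,2]<.07)]; print('stud',c,w,len(q),q.mean(0) if len(q) else 0)
print('fix',fit(M,np.array(S)))
m=(abs(C[...,2]-.1)<.006)&(abs(C[...,1]-.035)<.06)&(abs(C[...,0]-.49)<.06)
print('mount',m.sum(),C[m].mean(0),cv2.minEnclosingCircle(C[m][:,:2].astype(np.float32)))
m=(abs(C[...,2]-.04)<.005)&(abs(C[...,1]-.04)<.16)&(abs(C[...,0]-.5)<.14)
print('bed',np.median(C[m][:,2]),cv2.minAreaRect(C[m][:,:2].astype(np.float32)))
# plate
H=[blob('wp',uv,.006,w=8) for uv in((347,207),(317,145),(292,195))]
for h in H: print('hole',h)
print('plate',fit(M,np.array([h[0] for h in H])))
C=cloud('wrist','wp'); d=abs(C[...,1]+.3)<.12
m=d&(abs(C[...,2]-.05)<.005)&(abs(C[...,0]-.55)<.1)
print('rib',m.sum(),np.median(C[m][:,2]),cv2.minAreaRect(C[m][:,:2].astype(np.float32)))
m=d&(C[...,2]>.0045)&(C[...,2]<.013)&(abs(C[...,0]-.55)<.12)
print('pl',cv2.minAreaRect(C[m][:,:2].astype(np.float32)))
E
python3 run.py
```

```text
disc (array([0.55280302, 0.32897391]), array([2, 2, 2], dtype=int32))
spare 657 [0.45859623 0.32413295 0.06576465] [0.0374446  0.03877033 0.00555666]
spare 531 [0.61355603 0.30389398 0.06532793] [0.0390875  0.0380416  0.00901201]
tray ((0.5360703468322754, 0.314208060503006), (0.09412224590778351, 0.2503950595855713), 82.43154907226562)
stud [0.44712362 0.08183309] [12 11 86] 75 [0.44772299 0.0824694  0.05609544]
stud [ 0.47139421 -0.02283892] [ 9  9 63] 73 [ 0.47262048 -0.02377131  0.05568065]
stud [0.52694919 0.04518686] [ 9 11 75] 69 [0.52792496 0.04522561 0.05575333]
fix (np.float64(13.052997566709756), array([0.49318756, 0.03736195]), array([0.0012856 , 0.0012884 , 0.00034345]))
mount 696 [0.48424861 0.03070904 0.10058809] ((0.4847412705421448, 0.030591145157814026), 0.02019578404724598)
bed 0.04065058347921646 ((0.4642341732978821, 0.043098628520965576), (0.2036105990409851, 0.3314014673233032), 13.065169334411621)
hole (array([ 0.58147721, -0.25311458]), array([10,  9, 69], dtype=int32))
hole (array([ 0.48086847, -0.30512731]), array([ 7, 11, 56], dtype=int32))
hole (array([ 0.56244011, -0.34148106]), array([ 9,  9, 66], dtype=int32))
plate (np.float64(-62.90526664876775), array([ 0.546909  , -0.31029395]), array([0.00182461, 0.0014751 , 0.00041107]))
rib 462 0.050368930399380896 ((0.5455182790756226, -0.3101519048213959), (0.06931765377521515, 0.01415480300784111), 25.85993194580078)
pl ((0.5459916591644287, -0.3101049065589905), (0.1601385474205017, 0.11033027619123459), 25.804719924926758)
```

The measurements agree with the given sizes: mount radius 20.2 mm with its top at 0.1006, tray 94×250 mm, rib 69×14 mm, plate 160×110 mm, stud tips at 0.056. Next, the mount.

```bash
cat >> h.py <<'E'
R0=np.array([[-1,0,0],[0,1,0],[0,0,-1.]])
def Rz(deg): return cv2.Rodrigues(np.array([0,0,np.radians(deg)]))[0]@R0
E
python3 - <<'E'
from h import *
m=np.array([.4845,.0306]); d=np.array([.536,.3142])
for y in(-7.5,172.5):
    for p in([*m,.064],[*d,.03]): print(y,solver.ik(p,Rz(y)))
R=Rz(-7.5)
hand.move_gripper(.08)
robot.goto([*m,.19],R); robot.servo_line([*m,.064],rate=.12)
hand.move_gripper(.02,20); print(status.state()['finger_gap'],status.state()['gripper_force'])
robot.servo_line([*m,.19],rate=.15); print(status.state()['finger_gap'],status.state()['contact_force'])
if status.state()['finger_gap']>.035:
    robot.goto([*d,.15],R); robot.servo_line([*d,.06],rate=.12); robot.servo_line([*d,.0298],rate=.04); s=status.state();print(s['eef_pos'],s['contact_force'])
    hand.move_gripper(.07); robot.servo_line([*d,.16],rate=.15)
    robot.servo_line([*(d-[.0,.0]),.30],rate=.3); cap('wrist','wt2')
print(status.state()['time_s'])
E
python3 - <<'E'
from m import *
C=cloud('wrist','wt2'); print([ (C[k].mean(0).round(4)) for k in [(abs(C[...,2]-.065)<.006)&(np.hypot(C[...,0]-x,C[...,1]-y)<.03) for x,y in((.536,.314),(.4586,.3241),(.6136,.3039))]])
E
```

```text
-7.5 [-34.64896402  24.32401886  32.92206298 119.5113618  -19.77412063
  41.43035363  93.47704838]
-7.5 [-53.37026992  38.45373265  27.59793689 100.7435417  -23.37190766
  46.5716744   67.93805206]
172.5 [-55.38977562  36.6769068   62.09380047 120.02835368 -43.59068213
  49.95550884 -64.8416884 ]
172.5 [-73.87990231  54.09008131  61.73418308 101.3894088  -55.01524086
  60.53928815 -88.7928899 ]
0.039560759645417484 20.000227689743042
0.03962593240637736 [-0.23039771  0.13735123 -2.08942963]
[0.53609843 0.31425718 0.02989763] [ 0.50383761 -0.62472733 -0.8346739 ]
14.9583
[array([0.5355, 0.3127, 0.0656]), array([0.4585, 0.3242, 0.0657]), array([0.6137, 0.3039, 0.0654])]
```

View pics/wt2.png

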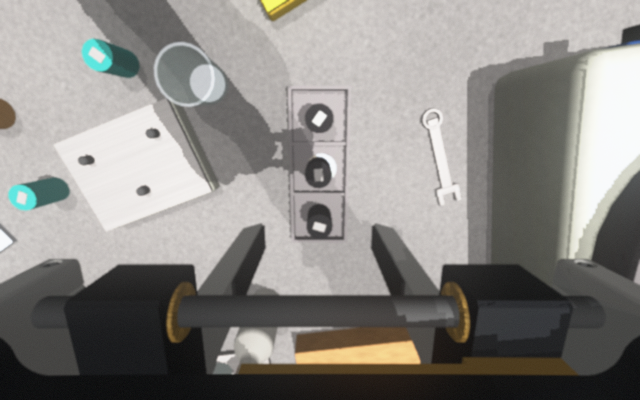

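Wrist view: the mount stands upright over the disc at (318,172), between the undisturbed spares at (319,118) and (317,222). It measures (0.5355, 0.3127), within 2 mm of the target. Next, the plate.

```bash
python3 - <<'E'
from h import *
p=np.array([.5457,-.3101]); b=np.array([.4938,.0373])
a0=None
for a in(25.8,-154.2):
    q1=solver.ik([*p,.015],Rz(a)); q2=solver.ik([*b,.055],Rz(a+77.25)); print(a,q1 is not None and q1.round(0),q2 is not None and q2.round(0))
hand.move_gripper(.08)
try: robot.goto([*p,.2],Rz(25.8)); a0=25.8
except robot.Unreachable: robot.goto([*p,.2],Rz(-154.2)); a0=-154.2
print(a0,status.state()['time_s'],status.state()['qpos'].round(0))
for a in(25.8,-154.2): 
    q2=solver.ik([*b,.055],Rz(a+77.25));print(a,q2 is not None and q2.round(0))
E
```

```text
25.8 [ 27.  37.  -1.  99.   1.  44. 142.] [ 41.  39. -62. 116.  44.  53. 148.]
-154.2 [-11.  53.  57. 101. -52.  57.   2.] [-41.  29.  41. 119. -28.  43.  30.]
25.8 17.6167 [ -4.  30.  44.  93. -22.  65. 161.]
25.8 [ 30.  30. -46. 116.  31.  46. 159.]
-154.2 [-55.  38.  61. 119. -45.  50.  46.]
```

The 25.8° solution leaves joint 7 near its limit, so I'll use the half-turned grasp.

```bash
python3 - <<'E'
from h import *
p=np.array([.5457,-.3101]); b=np.array([.4938,.0373]); R=Rz(-154.2)
robot.goto([*p,.2],R); robot.servo_line([*p,.06],rate=.15); robot.servo_line([*p,.015],rate=.06)
s=status.state();print(s['eef_pos'],s['contact_force'])
hand.move_gripper(.005,40); s=status.state();print(s['finger_gap'],s['gripper_force'])
robot.servo_line([*p,.05],rate=.08); robot.servo_line([*p,.16],rate=.15)
robot.sleep(.2); s=status.state();print(s['finger_gap'],s['contact_force'],s['moment'])
f=Rz(13.05)@R0
start=b+(f@[-.015,0,0])[:2]
robot.goto([*start,.16],Rz(-154.2+77.25)); robot.servo_line([*start,.09],rate=.12); robot.sleep(.2)
s=status.state();print(s['eef_pos'],s['qpos'].round(0),s['contact_force'],s['time_s'])
cap('side','sp'); cap('wrist','wpl')
a=np.load('pics/sp.npz')['p'][130:260,230:390]; cv2.imwrite('pics/spc.png',cv2.resize(a,None,fx=4,fy=4,interpolation=cv2.INTER_CUBIC)[:,:,::-1])
E
```

```text
[ 0.54580242 -0.31030405  0.01529265] [ 0.42684138  0.65768136 -0.79172824]
0.014061515918185117 40.000269412994385
0.013911773289656223 [ 0.28759482  0.44560792 -4.79048321] [ 0.00198971  0.10876626 -0.02437591]
[0.47955162 0.03409553 0.09057509] [-48.  25.  49. 120. -27.  46.  30.] [-0.68765036  0.03918309 -3.69780306] 27.1583
```

View pics/spc.png

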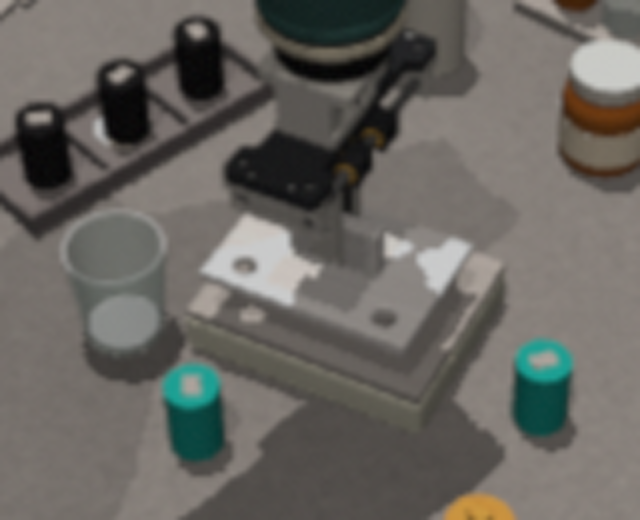

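View pics/wpl.png

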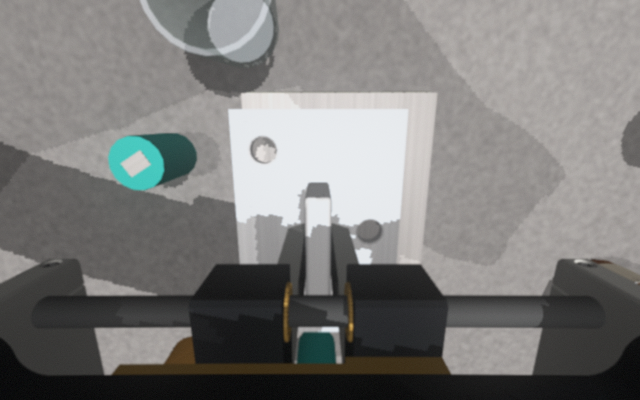

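The plate is held level over the studs, turned as the fixture is. Its pair-side left hole shows at (263,150) and the single at (369,231) in the wrist view. Nothing else has moved. I'll check the in-hand offset and tilt from this view.

```bash
python3 - <<'E'
from m import *
T=np.load('pics/wpl.npz'); pos=T['pos']
F=(Rz(13.05)@R0)
z=pos[2]-.007
for uv,mod in(((263,150),M[0]),((369,231),M[2])):
    h=blob('wpl',uv,z,w=15); uvx=onz('wrist','wpl',[uv],z)[0]
    ex=pos[:2]+(F@[*mod,0])[:2]
    print(h,'eye',uvx,'exp',ex,'err in fixture frame mm',1e3*(F.T@[*(uvx[:2]-ex),0])[:2])
C=cloud('wrist','wpl')
q=C[112:180,245:395].reshape(-1,3); q=q[abs(q[:,2]-z)<.008]
A=np.linalg.lstsq(np.c_[q,][:, :2]@np.eye(2,3)+[0,0,1],q[:,2],rcond=None)[0]; print('slope',A,'z',np.median(q[:,2]),z)
m=(abs(C[...,2]-z)<.006)&(np.hypot(C[...,0]-pos[0],C[...,1]-pos[1])<.11)
l=C[m]@F; p=pos@F
print('edges x',(np.percentile(l[:,0],[.5,99.5])-p[0])*1e3,'y',(np.percentile(l[:,1],[.5,99.5])-p[1])*1e3)
E
```

```text
(array([0.43083562, 0.08214212]), array([ 25,  26, 222], dtype=int32)) eye [0.43332345 0.07950329 0.08350073] exp [0.4329927 0.0797964] err in fixture frame mm [ 0.25602271 -0.36022906]
(array([0.51687257, 0.03882725]), array([ 24,  20, 141], dtype=int32)) eye [0.51383238 0.04174637 0.08350073] exp [0.5136039  0.04202296] err in fixture frame mm [ 0.16012445 -0.32103796]
slope [0.00255629 0.00276749 0.08279237] z 0.08428839380967484 0.08350073312536888
edges x [-54.6228898   54.46356675] y [-77.9856795   79.54324103]
```

The in-hand error is below 0.5 mm and the tilt is negligible. Now I'll lower until it touches, then rest there.

```bash
python3 - <<'E'
from h import *
s=status.state(); x,y=.4938+(-.015)*np.cos(np.radians(13.05)),.0373-.015*np.sin(np.radians(13.05))
robot.servo_line([x,y,.076],rate=.1); robot.sleep(.15); f0=status.state()['contact_force'][2]
z=.073
while z>.066:
    robot.servo_line([x,y,z],rate=.03); robot.sleep(.05); s=status.state(); f=s['contact_force'][2]-f0
    print(round(z,4),s['eef_pos'].round(4),f.round(2))
    if f>4: break
    z-=.0005
robot.sleep(.3); s=status.state(); print(s['eef_pos'],s['contact_force'],s['moment'],s['time_s'])
E
```

```text
0.073 [0.4792 0.0339 0.073 ] 0.44
0.0725 [0.4792 0.0339 0.0725] -0.9
0.072 [0.4792 0.0339 0.072 ] 0.44
0.0715 [0.4792 0.0339 0.0715] 0.27
0.071 [0.4792 0.0339 0.071 ] 0.56
0.0705 [0.4793 0.0339 0.0709] 13.29
[0.47925129 0.03393145 0.07085136] [-5.29341204  0.14687527  8.59804617] [-0.08299511  1.08149859  0.01799842] 29.8
```

Contact at 0.071, as expected. Now I'll slide under light pressure and lower step by step, reading the forces as it goes.

```bash
python3 - <<'E'
from h import *
c,sn=np.cos(np.radians(13.05)),np.sin(np.radians(13.05)); ex=np.array([c,sn]); ey=np.array([-sn,c]); b=np.array([.4938,.0373])
f0=np.array([-.69,.04,-4.])
def step(dx,dy,z,r=.03):
    robot.servo_line([*(b+dx*ex+dy*ey),z],rate=r); robot.sleep(.04); s=status.state(); f=s['contact_force']-f0
    return f[:2]@ex,f[:2]@ey,f[2],s['eef_pos'][2]
for dx in(-.012,-.009,-.006,-.004,-.003,-.002,-.001,0): print(dx,np.round(step(dx,0,.0707),3))
dx=dy=0; z=.0707
while z>.0546:
    z-=.0007; r=step(dx,dy,z,.02); print(round(z,4),round(dx,4),round(dy,4),np.round(r,3))
    n=0
    while max(abs(r[0]),abs(r[1]))>6 and n<4:   # yield to side force
        dx+=np.clip(r[0]*4e-5,-.0005,.0005); dy+=np.clip(r[1]*4e-5,-.0005,.0005); r=step(dx,dy,z); n+=1; print('   adj',round(dx,4),round(dy,4),np.round(r,2))
    if r[2]>30: break
print(status.state()['eef_pos'],status.state()['time_s'])
E
```

```text
-0.012 [-1.78  -0.386  9.795  0.071]
-0.009 [-8.801  0.494 17.974  0.071]
-0.006 [-6.239  0.503 14.522  0.071]
-0.004 [-5.183 -1.138 12.831  0.071]
-0.003 [-4.393  0.03   8.112  0.071]
-0.002 [ 1.691 -0.588  0.239  0.071]
-0.001 [ 0.913 -0.353  0.368  0.071]
0 [-0.233 -0.166 -0.004  0.071]
0.07 0 0 [ 1.161 -0.08   0.063  0.07 ]
0.0693 0 0 [ 1.214 -0.566  0.161  0.069]
0.0686 0 0 [ 0.345  0.292 -0.301  0.069]
0.0679 0 0 [ 0.4   -0.844 -0.831  0.068]
0.0672 0 0 [ 0.861 -0.264  0.047  0.067]
0.0665 0 0 [ 1.602 -0.367 -0.118  0.066]
0.0658 0 0 [ 0.741 -0.374  0.377  0.066]
0.0651 0 0 [ 0.414 -0.231  0.334  0.065]
0.0644 0 0 [ 1.048 -1.317 -0.557  0.064]
0.0637 0 0 [ 1.021 -0.595  0.134  0.064]
0.063 0 0 [ 0.012  0.251 -0.376  0.063]
0.0623 0 0 [ 1.015  0.158 -0.686  0.062]
0.0616 0 0 [ 1.147  0.173 -0.884  0.062]
0.0609 0 0 [ 0.418 -0.294 -0.712  0.061]
0.0602 0 0 [ 0.772 -0.113  0.246  0.06 ]
0.0595 0 0 [ 0.97   0.619 -0.037  0.059]
0.0588 0 0 [-0.846  0.38   0.103  0.059]
0.0581 0 0 [ 0.117 -0.624 -0.776  0.058]
0.0574 0 0 [-0.364  1.123 -0.671  0.057]
0.0567 0 0 [ 0.024 -0.134 -0.196  0.057]
0.056 0 0 [ 0.859  0.074 -0.3    0.056]
0.0553 0 0 [-0.094  0.11   0.096  0.055]
0.0546 0 0 [-3.343  1.492 11.412  0.055]
[0.49387822 0.03729439 0.0549066 ] 38.8417
```

It dropped cleanly and touched the bed at 0.055. Now I'll release, retreat and check.

```bash
python3 - <<'E'
from m import *
b=status.state()['eef_pos'][:2]
robot.servo_line([*b,.055],rate=.03); hand.move_gripper(.06); robot.servo_line([*b,.10],rate=.08); robot.servo_line([*b,.26],rate=.2); robot.sleep(.3)
cap('wrist','end'); cap('scene','sc2'); s=status.state(); print(s['time_s'],s['contact_force'],s['finger_gap'])
C=cloud('wrist','end')
m=(abs(C[...,2]-.048)<.004)&(np.hypot(C[...,0]-b[0],C[...,1]-b[1])<.1); print('plate top z',np.median(C[m][:,2]),np.percentile(C[m][:,2],[5,95]))
a=np.load('pics/end.npz')['p'][40:300,130:530]; d=np.load('pics/sc2.npz')['p'][140:270,170:480]
cv2.imwrite('pics/endc.png',np.vstack([cv2.resize(a,(500,325)),cv2.resize(d,(500,210))])[:,:,::-1])
E
```

```text
42.0083 [-0.54983517 -0.01284125 -0.3618303 ] 0.060186425198717024
plate top z 0.048637957819712446 [0.04729767 0.04993204]
```

View pics/endc.png

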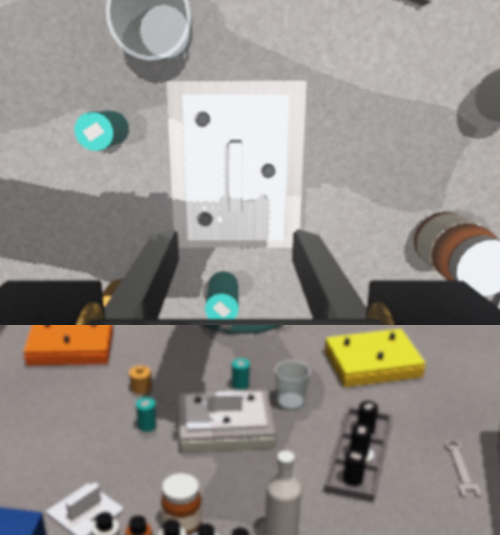

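The plate lies flat, with its top at 0.048 m and studs filling all three holes at (202,119), (268,170) and (204,218) in the crop. The mount stands mid-tray at (360,440), and the bystanders have not moved.

```bash
python3 -c "
from workcell import finish_job
print(finish_job())"
```

```text
the job is handed in; nothing more can be done
None
```

The job is handed in: the leftover mount stands in the tray's middle compartment, within 2 mm of centre by camera, and the carrier plate lies flat on the bed over all three studs, let go of, with nothing else visibly moved, after about 42 s; the hand-in call returned no verdict.

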